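# Return the sample racks to their carrier trays

### The job

Four small racks of sample tubes stand about the lab bench among four carrier trays: put each rack into the tray of the rack's own colour, lying flat on the tray's floor inside the rim with its long side along the tray's. Keep the racks upright and set them down rather than dropping them, and leave the buffer bottle and the marker pen where they are.

Things in the scene. Friction and masses are not known exactly. Their poses are not given: they have to be found in the camera images.
- rack_red: Small tube rack of red plastic, a box 48 mm wide (its x), 104 mm long (its y), 40 mm high, holding sample tubes that stand 11 mm above its top (51 mm over all, fixed in the rack, 5 mm or more in from its long sides). Go by the colour of the rack, not of the tube caps. Flat long sides to grip across the 48 mm. About 0.12 kg, loose on the bench. Origin: centre of its underside, z up.
- rack_yellow: Small tube rack of yellow plastic, a box 48 mm wide (its x), 104 mm long (its y), 40 mm high, holding sample tubes that stand 11 mm above its top (51 mm over all, fixed in the rack, 5 mm or more in from its long sides). Go by the colour of the rack, not of the tube caps. Flat long sides to grip across the 48 mm. About 0.12 kg, loose on the bench. Origin: centre of its underside, z up.
- rack_green: Small tube rack of green plastic, a box 48 mm wide (its x), 104 mm long (its y), 40 mm high, holding sample tubes that stand 11 mm above its top (51 mm over all, fixed in the rack, 5 mm or more in from its long sides). Go by the colour of the rack, not of the tube caps. Flat long sides to grip across the 48 mm. About 0.12 kg, loose on the bench. Origin: centre of its underside, z up.
- rack_blue: Small tube rack of blue plastic, a box 48 mm wide (its x), 104 mm long (its y), 40 mm high, holding sample tubes that stand 11 mm above its top (51 mm over all, fixed in the rack, 5 mm or more in from its long sides). Go by the colour of the rack, not of the tube caps. Flat long sides to grip across the 48 mm. About 0.12 kg, loose on the bench. Origin: centre of its underside, z up.
- tray_red: Shallow carrier tray of red plastic that stays put on the bench: 74 mm wide (its x), 130 mm long (its y) outside, floor 3 mm thick, rim 12 mm high and 3 mm thick, so the inside is 68 x 124 mm; a 9 mm carrying tab sticks out at each short end, level with the rim. Empty. Origin: centre of its underside on the bench, z up.
- tray_yellow: Shallow carrier tray of yellow plastic that stays put on the bench: 74 mm wide (its x), 130 mm long (its y) outside, floor 3 mm thick, rim 12 mm high and 3 mm thick, so the inside is 68 x 124 mm; a 9 mm carrying tab sticks out at each short end, level with the rim. Empty. Origin: centre of its underside on the bench, z up.
- tray_green: Shallow carrier tray of green plastic that stays put on the bench: 74 mm wide (its x), 130 mm long (its y) outside, floor 3 mm thick, rim 12 mm high and 3 mm thick, so the inside is 68 x 124 mm; a 9 mm carrying tab sticks out at each short end, level with the rim. Empty. Origin: centre of its underside on the bench, z up.
- tray_blue: Shallow carrier tray of blue plastic that stays put on the bench: 74 mm wide (its x), 130 mm long (its y) outside, floor 3 mm thick, rim 12 mm high and 3 mm thick, so the inside is 68 x 124 mm; a 9 mm carrying tab sticks out at each short end, level with the rim. Empty. Origin: centre of its underside on the bench, z up.
- buffer_bottle: White wide-mouth buffer bottle with white screw cap, 42 mm across, 84 mm tall, loose, standing on the bench beyond the racks. Not to be disturbed. Origin: centre of its underside.
- marker: White marker pen with black cap lying on the bench beyond the racks, 135 mm long (its y), 13 mm thick, loose; it does not roll. Not to be disturbed. Origin: on the bench under its middle.
Mind the look-alikes: they are no part of the job. Of the things like the rack_green, leave any that is black or pink; of the rest the smaller one is meant.

How it is judged (in metres and radians):
At the end, for the whole second after the job is handed in: All four racks stand at rest in the tray of their own colour: centre within 15 mm of the tray's, underside within 6 mm of the tray's underside level (it is 3 mm when flat on the floor), tilted under 0.06 rad, long axis within 0.25 rad of the tray's either way round, not touched by the fingers (horizontal distance between rack_red and tray_red below 0.015 m and z of rack_red in the frame of tray_red below 0.006 m and angle between each of rack_red, rack_yellow, rack_green, rack_blue's own z axis and vertical below 0.06 rad and angle between the y axis of rack_red and the y axis of tray_red, either way round below 0.25 rad and linear speed of each of rack_red, rack_yellow, rack_green, rack_blue below 0.02 m/s and contact force between each of rack_red, rack_yellow, rack_green, rack_blue and the fingers below 0.05 N and horizontal distance between rack_yellow and tray_yellow below 0.015 m and z of rack_yellow in the frame of tray_yellow below 0.006 m and angle between the y axis of rack_yellow and the y axis of tray_yellow, either way round below 0.25 rad and horizontal distance between rack_green and tray_green below 0.015 m and z of rack_green in the frame of tray_green below 0.006 m and angle between the y axis of rack_green and the y axis of tray_green, either way round below 0.25 rad and horizontal distance between rack_blue and tray_blue below 0.015 m and z of rack_blue in the frame of tray_blue below 0.006 m and angle between the y axis of rack_blue and the y axis of tray_blue, either way round below 0.25 rad).
It fails at once if a rack is tipped more than about 35 degrees (angle between any of rack_red, rack_yellow, rack_green, rack_blue's own z axis and vertical above 0.6 rad).
It fails at once if a rack is dropped (let go with its underside more than 30 mm above the bench) ((height (world z) of rack_red above 0.03 m and contact force between rack_red and anything else below 0.01 N) or (height (world z) of rack_yellow above 0.03 m and contact force between rack_yellow and anything else below 0.01 N) or (height (world z) of rack_green above 0.03 m and contact force between rack_green and anything else below 0.01 N) or (height (world z) of rack_blue above 0.03 m and contact force between rack_blue and anything else below 0.01 N)).
It fails at once if the buffer bottle is pushed more than 40 mm from its place (distance of buffer_bottle from where it was at the start of the episode above 0.04 m).
It fails at once if the marker pen is pushed more than 40 mm from its place (distance of marker from where it was at the start of the episode above 0.04 m).
It also fails if it takes over 112 s, if anything falls off the work surface, if the arm or the gripper's body presses on something with over 40 N, if the wrist force passes 120 N, or if a joint passes its speed limit or range.

### The arm

A 6-joint arm with a two-finger parallel gripper is mounted at the origin on the work surface. World frame = base frame: x ahead of the robot, y to its left, z up, the work surface at z = 0. Lengths are in m, angles in degrees, forces in N, time in s.
With the tool pointing down it reaches from about 0.4 to 0.825 m from the base axis. Payload 7 kg.
Tool frame: the origin (TCP) lies midway between the tips of the shut fingers; the grasp point (between the pads) lies 19 mm behind it; z points along the fingers, y is the line along which they close (so a half turn about z gives the same grasp; the last joint's range is limited). The gripper opens to 88 mm and grips with 3 to 60 N. Pads are 19 mm wide; open, the fingers measure 130 mm over their backs; the gripper's body (78 mm by 193 mm) begins 47 mm behind the grasp point.
Start: joints at [-52.133, 20.546, 0.682, 0, -70.136, -16.507], TCP at [0.246, -0.629, 0.227] pointing down, gripper open.
Joint ranges: [-176.03, 176.03], [-82.01, 121.73], [-58.28, 71.71], [-173.87, 95.51], [-174.79, -0.11], [-173.66, 173.66]. Speed limits (degrees/s): [136.94, 136.94, 172.46, 180, 180, 180].

### API

Orientations are given as a 3x3 rotation matrix whose columns are the frame's x, y, z axes.
In Python, from rig import robot gives the robot as it stands. Calls block until the motion is done:
- robot.goto(position, orientation): joint-space move of the TCP to a pose.
- robot.servo_line(position, ori=None, speed=0.15): straight line of the TCP; ori=None keeps the orientation; speed is the mean speed in m/s.
- robot.movej(angles): joint-space move.
- robot.move_gripper(opening): opening from 0.0 (shut) to 1.0 (fully open); the grip force is fixed at half the most; returns when the fingers have stopped.
- robot.dwell(seconds).
- robot.ik(position, orientation): joint angles nearest the present ones, or None.
- robot.grab_frame(name): name is "side" or "top"; returns (picture, depth): 420x560x3 uint8, red, green, blue; 420x560 float32, m along the optical axis (not along the pixel's ray), 0 where there is no reading.
- robot.camera_info(name): a dict with "vfov" (degrees; the focal length in pixels is half the picture's height over the tangent of half this angle, whatever the lens; pixels are square), "cx", "cy" (the principal point, pixels), "view" (4x4, takes a point from world to camera coordinates). Camera axes: x right, y down, z forward; pixel columns grow to the right and rows downward; lengths in m; the calibration is good to about 2 mm. A picture is of the moment at which its call begins. camera_info takes no time and is no camera call.
A pose or a line that the arm cannot do raises robot.Unreachable and nothing moves.
- robot.job_done(): hands the job in; it is judged then, once.
Readings, each from a call of its own:
- robot.read_t(): time.
- robot.read_qpos(): joint angles.
- robot.read_qvel(): joint speeds.
- robot.read_effort(): joint torques, N m.
- robot.read_position(): TCP position.
- robot.read_tcp_rot(): TCP orientation.
- robot.read_force(): force on the tool from outside, world axes, zero at the start.
- robot.read_ft_torque(): the same for the moment, N m.
- robot.read_grip_width(): opening from 0.0 (shut) to 1.0 (fully open).
- robot.read_finger_force(): force on a finger pad.
Only numpy, scipy, OpenCV 4.12 (cv2) and the standard library are available. Lean on these libraries where they do the work, as an engineer would, in place of code of your own. Each camera call takes 0.05 s, during which the arm holds its last target. There are 200 camera calls.

## Working session

There is one attempt and no reset: what is moved stays moved. The work goes in short steps, each a Python script; the robot and the scene stay as the last script left them, time stands still between calls to the robot, and variables do not carry over. Pictures are saved under pics/ and viewed, at most 14 in all, crops included, and the job is handed in when it is done.

```bash
mkdir -p pics; ls; python3 - <<'E'
from rig import robot
import cv2,numpy as np
for n in("top","side"):
    p,d=robot.grab_frame(n); cv2.imwrite(f"pics/{n}0.png",p[:,:,::-1]); np.savez(f"{n}0.npz",p=p,d=d)
    print(n,robot.camera_info(n),d.min(),d.max())
print(robot.read_t(),robot.read_tcp_rot())
E
```

```text
pics
top {'vfov': 56.80279502545059, 'cx': 271.0245900197581, 'cy': 211.16131849024174, 'view': array([[ 0.07690721, -0.99701873,  0.00624014,  0.03842784],
       [-0.97319796, -0.07642726, -0.21689767,  0.57701884],
       [ 0.21672796,  0.0106081 , -0.9761744 ,  0.88135327],
       [ 0.        ,  0.        ,  0.        ,  1.        ]])} 0.0 1.958734
side {'vfov': 56.460432433986526, 'cx': 275.73444054517404, 'cy': 212.87123555234854, 'view': array([[-0.9795285 , -0.20058177,  0.01705491,  0.5912534 ],
       [-0.12568833,  0.54320677, -0.83013785,  0.06480625],
       [ 0.15724618, -0.81528729, -0.5572973 ,  0.92272567],
       [ 0.        ,  0.        ,  0.        ,  1.        ]])} 0.0 3.6717746
0.1 [[-9.31338744e-01 -3.64153378e-01 -6.79520084e-04]
 [-3.64153979e-01  9.31337827e-01  1.31598290e-03]
 [ 1.53643140e-04  1.47307580e-03 -9.99998903e-01]]
```

View pics/top0.png

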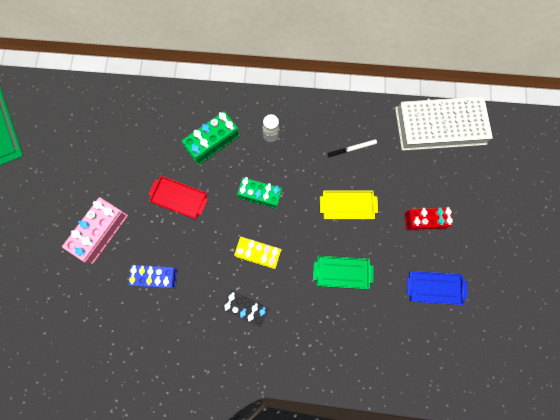

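View pics/side0.png

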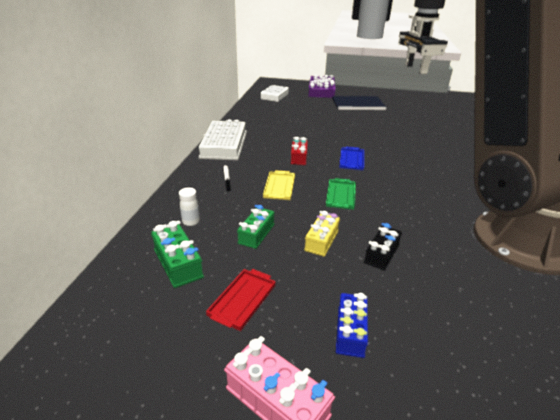

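```bash
cat > h.py <<'E'
import cv2,numpy as np
HUE={'red':[(0,6),(172,180)],'yellow':[(22,38)],'green':[(55,85)],'blue':[(112,128)]}
def world(u,v,info,d=None,z=None):
    f=210/np.tan(np.radians(info['vfov']/2)); V=info['view']; R=V[:3,:3]; c=-R.T@V[:3,3]
    r=np.stack([(u-info['cx'])/f,(v-info['cy'])/f,np.ones(len(u))],1)@R   # world rays with unit depth
    t=d if z is None else (z-c[2])/r[:,2]
    return c+r*np.asarray(t)[:,None]
def blobs(p,d,info,col,area=150):
    """yield (pixel centre, centre xy, long-axis angle, dims, heights) of colour blobs; xy by depth and by plane at z95"""
    h=cv2.cvtColor(p,cv2.COLOR_RGB2HSV); m=np.zeros(p.shape[:2],np.uint8)
    for a,b in HUE[col]: m|=cv2.inRange(h,(a,140,60),(b,255,255))
    m=cv2.morphologyEx(m,cv2.MORPH_CLOSE,np.ones((5,5)))
    n,l,s,c=cv2.connectedComponentsWithStats(m)
    for i in range(1,n):
        if s[i,4]<area: continue
        v,u=np.nonzero((l==i)&(d>0)); P=world(u,v,info,d[v,u])
        zt=np.percentile(P[:,2],95)
        out=[]
        for top in (0,1):
            Q=P if not top else P[(P[:,2]>zt-.006)]
            (cx,cy),(w,hh),_=rc=cv2.minAreaRect(Q[:,:2].astype(np.float32)*1000)
            b=cv2.boxPoints(rc); e=[b[1]-b[0],b[2]-b[1]]; e=max(e,key=np.linalg.norm)
            out.append((round(cx/1000,4),round(cy/1000,4),round(np.degrees(np.arctan2(e[1],e[0]))%180,1),round(max(w,hh)),round(min(w,hh))))
        yield c[i].round(),s[i,4],out,np.percentile(P[:,2],[5,50,95]).round(3)
E
python3 - <<'E'
from h import *
from rig import robot
info=robot.camera_info('top'); z=np.load('top0.npz')
for c in HUE:
    for b in blobs(z['p'],z['d'],info,c): print(c,*b)
cv2.imwrite('pics/crop.png',cv2.resize(z['p'][95:340,100:480,::-1],None,fx=2,fy=2,interpolation=cv2.INTER_CUBIC))
E
```

```text
red [178. 197.] 1586 [(0.6051, 0.3297, np.float32(73.3), 154, 78), (0.6024, 0.3267, np.float32(73.1), 147, 75)] [-0.     0.004  0.013]
red [427. 219.] 836 [(0.5975, -0.3158, np.float32(96.3), 107, 58), (0.5932, -0.3151, np.float32(96.7), 85, 41)] [0.003 0.039 0.051]
yellow [348. 204.] 1642 [(0.6198, -0.1166, np.float32(94.3), 151, 80), (0.6168, -0.1156, np.float32(94.6), 149, 74)] [-0.     0.003  0.013]
yellow [257. 252.] 766 [(0.4766, 0.1105, np.float32(77.1), 111, 55), (0.4726, 0.102, np.float32(78.3), 80, 42)] [0.002 0.039 0.05 ]
green [  7. 135.] 936 [(0.7731, 0.8065, np.float32(12.9), 227, 61), (0.7439, 0.7914, np.float32(15.5), 152, 37)] [0.001 0.016 0.038]
green [211. 139.] 1242 [(0.7771, 0.2605, np.float32(131.8), 148, 91), (0.7632, 0.2551, np.float32(131.7), 134, 63)] [0.006 0.051 0.056]
green [260. 193.] 815 [(0.6332, 0.1189, np.float32(78.8), 112, 61), (0.6217, 0.116, np.float32(92.4), 93, 39)] [0.004 0.039 0.051]
green [343. 272.] 1769 [(0.4445, -0.1072, np.float32(91.1), 149, 77), (0.4429, -0.1079, np.float32(91.1), 148, 74)] [-0.     0.003  0.013]
blue [154. 277.] 721 [(0.3971, 0.3649, np.float32(91.1), 118, 52), (0.3967, 0.3564, np.float32(89.9), 89, 41)] [0.006 0.039 0.05 ]
blue [437. 288.] 1798 [(0.4244, -0.3398, np.float32(91.0), 149, 77), (0.423, -0.3398, np.float32(90.9), 149, 74)] [-0.     0.003  0.012]
```

View pics/crop.png

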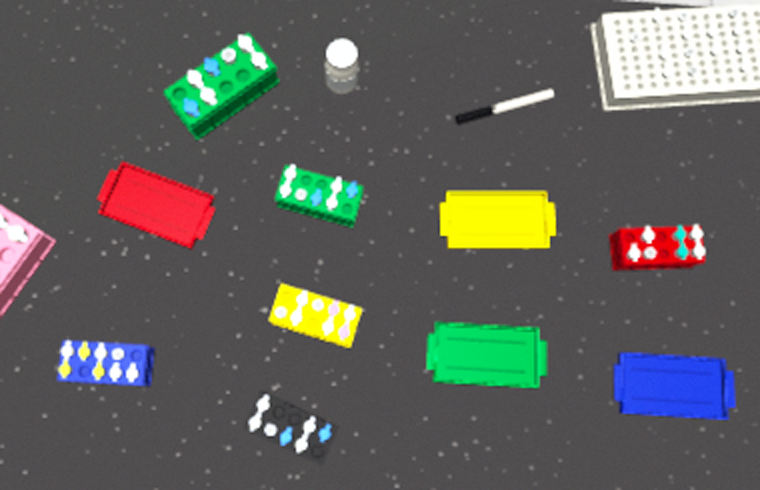

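The green racks are at (211,139) and (260,193), with a black one at (245,307) and a pink one at (95,230). The smaller green rack at (260,193) is the one meant: it is about 51 mm high and 112 mm long, against 148 mm for the other. The crop confirms it, and it also shows the trays, bottle and marker clearly. Next I'll refine the rack centres by fusing both views, and check the bottle and marker positions.

```bash
cat >> h.py <<'E'
def colpts(p,d,info,col):
    h=cv2.cvtColor(p,cv2.COLOR_RGB2HSV); m=np.zeros(p.shape[:2],np.uint8)
    for a,b in HUE[col]: m|=cv2.inRange(h,(a,140,60),(b,255,255))
    v,u=np.nonzero((m>0)&(d>0)); return world(u,v,info,d[v,u])
def rack(P,c0,r=.075,zlo=.033,zhi=.044):
    """rack pose from colour points near c0: top-face points, trimmed extents"""
    Q=P[(np.hypot(*(P[:,:2]-c0).T)<r)&(P[:,2]>zlo)&(P[:,2]<zhi)][:,:2]
    (_,_),(w,h),_=rc=cv2.minAreaRect(Q.astype(np.float32)*1000)
    b=cv2.boxPoints(rc); e=max([b[1]-b[0],b[2]-b[1]],key=np.linalg.norm); e/=np.linalg.norm(e)
    s=np.array([-e[1],e[0]]); L=np.percentile(Q@e,[.7,99.3]); W=np.percentile(Q@s,[.7,99.3])
    return e*L.mean()+s*W.mean(),np.degrees(np.arctan2(e[1],e[0]))%180,(np.ptp(L)*1000).round(),(np.ptp(W)*1000).round()
E
python3 - <<'E'
from h import *
from rig import robot
z={n:np.load(n+'0.npz') for n in('top','side')}; I={n:robot.camera_info(n) for n in z}
for c,c0 in dict(red=(.595,-.316),yellow=(.475,.108),green=(.630,.118),blue=(.397,.362)).items():
    P={n:colpts(z[n]['p'],z[n]['d'],I[n],c) for n in z}
    for n in z:
        try: print(c,n,*rack(P[n],c0))
        except Exception as e: print(c,n,e)
    print(c,'both',*rack(np.vstack(list(P.values())),c0))
# bottle / marker white points
d=z['top']['d'];p=z['top']['p']
for nm,(u0,u1,v0,v1) in dict(bottle=(258,285,110,145),marker=(322,382,136,160)).items():
    v,u=np.mgrid[v0:v1,u0:u1].reshape(2,-1); P=world(u,v,I['top'],d[v,u]); P=P[(d[v,u]>0)&(P[:,2]>.008)]
    print(nm,P.min(0).round(3),P.max(0).round(3))
E
```

```text
red top [ 0.59237883 -0.31469053] 96.40583 101.0 48.0
red side [ 0.59216989 -0.3033638 ] 96.190735 87.0 48.0
red both [ 0.59263795 -0.31386623] 96.40585 103.0 48.0
yellow top [0.47303395 0.10786787] 77.425835 103.0 47.0
yellow side [0.47307937 0.11112339] 75.59721 100.0 47.0
yellow both [0.47317178 0.10848765] 76.619316 104.0 48.0
green top [0.62596595 0.11586838] 78.53795 101.0 46.0
green side [0.62688832 0.11798351] 78.622215 103.0 47.0
green both [0.62630338 0.11680802] 78.62225 103.0 46.0
blue top [0.39549224 0.3558622 ] 91.02813 99.0 47.0
blue side [0.39637662 0.35906388] 91.307106 102.0 47.0
blue both [0.39592315 0.35834707] 91.12623 103.0 48.0
bottle [0.776 0.079 0.008] [0.816 0.121 0.088]
marker [ 0.745 -0.183  0.008] [ 0.802 -0.055  0.018]
```

```bash
cat > job.py <<'E'
from h import *
from rig import robot
RACK=dict(red=(.5925,-.3139,96.4),yellow=(.4731,.1083,77.0),green=(.6262,.1166,78.6),blue=(.3959,.3580,91.1))
TRAY=dict(red=(.6024,.3267,73.1),yellow=(.6168,-.1156,94.6),green=(.4429,-.1079,91.1),blue=(.4230,-.3398,90.9))
TIP=.018; UP=.150   # tip height above the rack's underside; travel height of the tip
def rot(a):
    x=np.array([np.cos(a),np.sin(a),0]); z=np.array([0,0,-1.]); return np.stack([x,np.cross(z,x),z],1)
def best(x,y,deg):
    """of the two half turns, the one with the smaller wrist turn"""
    o=[(abs(q[5]),k) for k in(0,180) if (q:=robot.ik([x,y,UP],rot(np.radians(deg+k)))) is not None]
    return rot(np.radians(deg+min(o)[1]))
def transfer(c):
    x,y,a=RACK[c]; R=best(x,y,a)
    robot.goto([x,y,UP],R); robot.servo_line([x,y,TIP],speed=.1)
    robot.move_gripper(0.0); w=robot.read_grip_width()
    print(c,'grip width mm',w*88,'t',robot.read_t())
    if not 44<w*88<52: raise SystemExit('bad grasp')
    robot.servo_line([x,y,UP],speed=.1)
    x,y,a=TRAY[c]; robot.goto([x,y,UP],best(x,y,a)); print('carrying',robot.read_grip_width()*88)
    robot.servo_line([x,y,TIP+.015],speed=.1); robot.servo_line([x,y,TIP+.0035],speed=.03)
    print('fz',robot.read_force().round(1) if hasattr(robot.read_force(),'round') else robot.read_force())
    robot.move_gripper(0.8); robot.dwell(.2); robot.servo_line([x,y,UP],speed=.12)
    print('done t',robot.read_t())
def check(c):
    F={n:robot.grab_frame(n) for n in('top','side')}
    P=np.vstack([colpts(*F[n],robot.camera_info(n),c) for n in F]); t=np.array(TRAY[c])
    r=rack(P,t[:2],zlo=.036,zhi=.047); print(c,'error mm',((r[0]-t[:2])*1000).round(1),'angle',r[1]-t[2],r[2:])
E
python3 - <<'E'
from job import *
robot.move_gripper(1.0)
transfer('yellow')
p,d=robot.grab_frame('side'); cv2.imwrite('pics/s1.png',p[:,:,::-1]); check('yellow')
E
```

```text
yellow grip width mm 47.95345312659049 t 5.2417
carrying 48.48263883816462
fz [ 0.7 -0.5 -2.2]
done t 11.65
yellow error mm [0.4 1.8] angle 0.17844238281250568 (np.float64(103.0), np.float64(48.0))
```

View pics/s1.png

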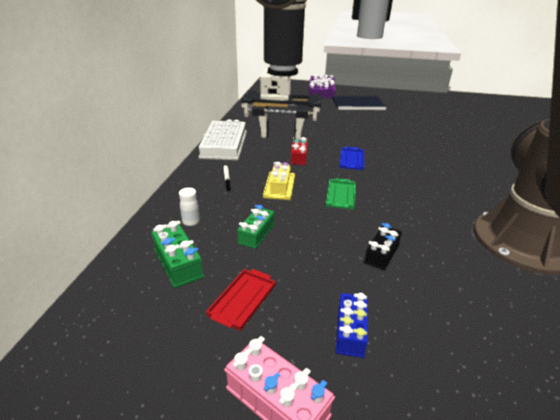

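The yellow rack, at (280,180), sits centred in its tray and nothing else has moved. Now the other three, each one checked after placing.

```bash
python3 - <<'E'
from job import *
for c in('green','red','blue'):
    transfer(c); check(c)
x=robot.read_position(); robot.servo_line([x[0],x[1],.25])
p,d=robot.grab_frame('top'); cv2.imwrite('pics/t2.png',p[:,:,::-1])
for c in TRAY: check(c)
print(robot.read_t())
E
```

```text
green grip width mm 48.328716949589676 t 14.6917
carrying 47.678754753260655
fz [ 0.1  0.3 -0.4]
done t 21.1833
green error mm [ 0.5 11.8] angle -0.6456085205078068 (np.float64(86.0), np.float64(47.0))
red grip width mm 48.21660747172871 t 24.25
carrying 47.83877724057009
fz [-0.3 -0.  -0.8]
done t 31.9083
red error mm [-1.2 -1.8] angle -0.06345520019530682 (np.float64(104.0), np.float64(47.0))
blue grip width mm 48.187088542580625 t 34.825
carrying 47.73757999681257
fz [ 1.   0.2 -1.5]
done t 42.675
blue error mm [1.3 5.7] angle 1.169969177246088 (np.float64(100.0), np.float64(47.0))
red error mm [-1.2 -2. ] angle 0.43603363037109943 (np.float64(104.0), np.float64(48.0))
yellow error mm [0.4 1. ] angle 0.6052230834960994 (np.float64(103.0), np.float64(48.0))
green error mm [0.1 0.6] angle -0.10518798828124432 (np.float64(104.0), np.float64(48.0))
blue error mm [ 1.2 11.1] angle 1.9253631591796818 (np.float64(87.0), np.float64(47.0))
44.0417
```

View pics/t2.png

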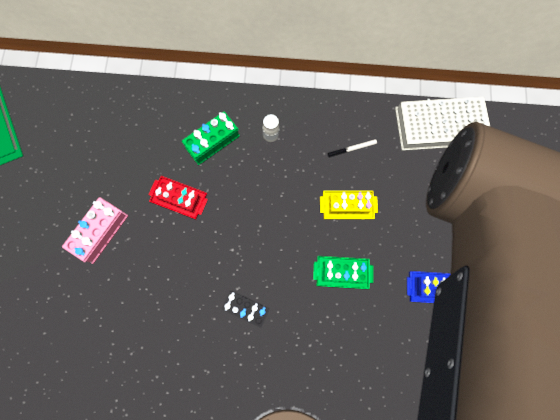

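Red, yellow and green are well seated. The arm hides the blue tray at (437,288), so I'll swing it aside and recheck, including the top-face heights.

```bash
python3 - <<'E'
from job import *
q=list(robot.read_qpos()); q[0]+=50; robot.movej(q)
p,d=robot.grab_frame('top'); I=robot.camera_info('top'); check('blue')
for c,t in TRAY.items():
    P=colpts(p,d,I,c); P=P[(np.hypot(*(P[:,:2]-t[:2]).T)<.05)&(P[:,2]>.03)]; print(c,'top z',np.median(P[:,2]).round(4))
cv2.imwrite('pics/t3.png',p[:,:,::-1])
E
```

```text
blue error mm [0.1 1.9] angle -0.18211975097656818 (np.float64(104.0), np.float64(48.0))
red top z 0.0408
yellow top z 0.0423
green top z 0.0421
blue top z 0.0422
```

View pics/t3.png

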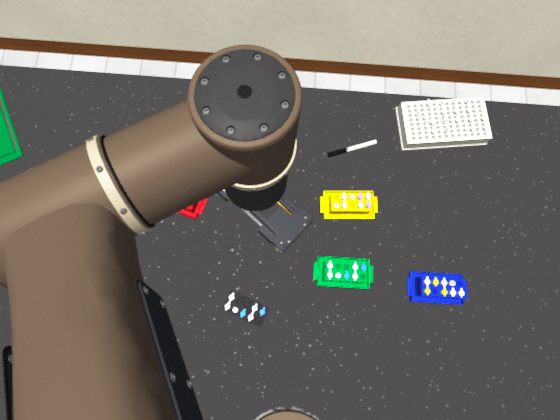

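All four racks are flat in their trays, within about 2 mm of centre; blue is now clear at (437,288).

```bash
python3 -c "
from rig import robot
print(robot.job_done())"
```

```text
the job is handed in; nothing more can be done
None
```

I handed the job in with each rack flat in the tray of its own colour, within about 2.5 mm of centre by my camera measurements; the bottle and marker were left alone, and about 45 s of the 112 s were used.

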